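# Stop a slide warmer rocking with a wedge

### The arm

A 7-joint arm with a two-finger parallel gripper is mounted at the origin on the work surface. World frame = base frame: x ahead of the robot, y to its left, z up, the work surface at z = 0. Lengths are in m, angles in rad, forces in N, time in s.
With the tool pointing down it reaches from about 0.4 to 0.85 m from the base axis. Payload 10.4 kg.
Tool frame: the origin (TCP) lies between the finger pads; the fingertips stand ahead of it and the grasp point (between the pads) lies 5 mm behind it (manip.tip_extent is the z of the fingertips in the tool frame, in m); z points along the fingers, y is the line along which they close (so a half turn about z gives the same grasp; the last joint's range is limited). The gripper opens to 85 mm and grips with 20 to 120 N. Pads are 22 mm wide; open, the fingers measure 114 mm over their backs; the gripper's body (76 mm by 85 mm) begins 54 mm behind the grasp point. The pads swing forward as they close: fully open they stand 13 mm farther back than shut.
Start: joints at [-1.239, 0.332, -0.065, 1.46, 0.022, 1.35, -0.088], TCP at [0.217, 0.586, 0.245] pointing down, gripper open.
Joint ranges: [-2.6, 2.6], [-0.5, 2.12], [-1.47, 1.34], [0.16, 2.42], [-1.27, 4.41], [0.06, 2.06], [-2.6, 2.6]. Speed limits (rad/s): [2.22, 2.22, 2.79, 2.79, 3.14, 3.14, 3.14].

### API

Orientations are given as a unit quaternion [x, y, z, w].
In Python, from workcell import status, viewer, manip gives the robot as it stands.
- The arm moves only by the tool play_rows, never from a script. Its argument "plan" is one flat list of numbers, 7 for each row, row after row: the turn, a rotation vector about the tool's x, y, z in degrees, then the shift along the tool's x, y, z in m, then the opening, from 0 (shut) to 1 (fully open). In form: [ax, ay, az, dx, dy, dz, grip, ax, ay, az, dx, dy, dz, grip, ...]. A call has 1 to 20 rows; each row is the pose to reach, as a shift and turn from the pose commanded when the call began, along the tool's axes at that moment; what a row does not reach only later rows make up. A row lasts 1/8 s, in which the tool goes at most 62.5 mm and 10.7 degrees, less where a joint would pass 70% of its speed; a pose out of reach is approached as far as the arm can. A call with a gripper value outside its range is refused whole. The fingers move at their own pace and stop on an object; "squeeze" is the grip in N (left out, the last holds). Time passes only in rows, so rows that repeat a pose let the fingers close. It gives the time, the measured TCP pose, the force, the opening and the grip force at its end, in the units of the state.
- status.get_obs(): the state, without advancing time (a new reading comes with each control period).
- viewer.camera(name): name is "side" or "top" or "wrist"; returns the picture (420x560x3 uint8, red, green, blue); there is no depth.
- viewer.camera_model(name): a dict with "fx", "fy", "cx", "cy" (pixels), "D" ([k1, k2, p1, p2, k3] as OpenCV has them; the pictures are not rectified), "R" (3x3) and "t" (3): a world point X has camera coordinates R X + t. Camera axes: x right, y down, z forward; pixel columns grow to the right and rows downward; lengths in m; the calibration is good to about 2 mm. A picture is of the moment at which its call begins: read the wrist's pose just before it. camera_model takes no time and is no camera call; for the wrist camera it gives the pose at the moment of the call.
- manip.hand_in(): hands the job in; it is judged then, once.
The state is a dict: "clock": time; "joint_pos": joint angles; "joint_velocities": joint speeds; "tau": joint torques, N m; "position": TCP position; "ee_rot": TCP orientation; "ft_force": force on the tool from outside, world axes, zero at the start; "torque": the same for the moment, N m; "grip_width": opening from 0.0 (shut) to 1.0 (fully open); "grasp_force": force on a finger pad.
Only numpy, scipy, OpenCV 4.12 (cv2) and the standard library are available. Lean on these libraries where they do the work, as an engineer would, in place of code of your own. Each camera call takes 0.05 s, during which the arm holds its last target. There are 200 camera calls.

### The job

The slide warmer rocks because one of the pads under its feet has come off. Press down on its corners with the fingertips to find the one that gives, then push the blue wedge, thin end first, under the foot at that corner until it is snug and carries the foot, with the warmer left level and in its place, and press that corner firmly once more to make sure it no longer gives. Leave the other things on the desk alone.

Things in the scene. Friction and masses are not known exactly. Their poses are not given: they have to be found in the camera images.
- warmer: slide warmer: loose white box, black top plate, 180 (x) x 200 (y) mm, top 65 mm above the desk, about 1.6 kg, control panel at -x. Origin at the level of its foot soles (5 mm above the desk) below its centre. Housing's underside 17 mm above the desk. Feet: see the corners. It stands level on three of them; which one is loose differs between starts and is not known.
- corner_near_right (a point): top face of the warmer straight above its -x, -y foot, 72 mm (x) and 80 mm (y) from the centre. Feet are square, rubber, 16 x 16 mm. A firm foot rests on a 26 x 26 x 5 mm pad stuck to the desk; the loose one hangs 5 mm above the bare desk, its pad gone
- corner_near_left (a point): the same above the -x, +y foot. At the loose corner 1.5 to 3 N on this point tips the warmer about 0.045 rad and the corner sinks 4 to 5 mm, until its foot meets the desk; let go, it rocks back level. Firm corners do not sink
- corner_far_right (a point): the same above the +x, -y foot
- corner_far_left (a point): the same above the +x, +y foot
- wedge: blue plastic wedge flat on the desk, 90 mm long (x), 26 mm wide, 30 g. Origin on its underside at mid-length, +x to the thin end. Its upper face rises evenly from 2 mm at the thin end to 11 mm at the thick end, so it fills the 5 mm gap about 30 mm from the thin end. It slides at under 0.5 N; the push rises to several N as it comes snug under the foot, and it stays where left
- wedge_tip (a point): middle of the wedge's thin end
- tube_rack: white rack of capped blood tubes, 70 x 200 mm, 80 mm high, standing beyond the warmer; bystander. Origin at the centre of its underside
- slide_box: small yellow box of microscope slides, 82 x 54 x 28 mm; bystander. Origin at the centre of its underside. It and the wedge lie on opposite sides of the warmer, either way round
- oil_bottle: amber dropper bottle, 38 mm diameter, 80 mm high; bystander. Origin at the centre of its underside
- tumbler: clear plastic tumbler, 70 mm wide at the rim, 80 mm high; bystander. Origin at the centre of its underside
Not all that is in view belongs to the job. Of the things shaped like the wedge, the blue one is meant.

How it is judged:
On the way, in this order (a step that is already met when the one before it is completed fails the run):
1. the loose corner is found: the fingers press the warmer and it tips (more than 0.02 rad) (contact force between the fingers and warmer above 1 N and angle between warmer's own z axis and vertical above 0.02 rad), for 0.1 s.
2. the wedge is under the foot of a corner and carries load, the fingers are off the warmer and it is level (within 0.01 rad) (contact force between wedge and warmer above 0.3 N and contact force between the fingers and warmer below 0.2 N and angle between warmer's own z axis and vertical below 0.01 rad and (horizontal distance between wedge_tip and corner_near_right below 0.04 m or horizontal distance between wedge_tip and corner_near_left below 0.04 m or horizontal distance between wedge_tip and corner_far_right below 0.04 m or horizontal distance between wedge_tip and corner_far_left below 0.04 m)), for 0.3 s.
3. the wedged corner is pressed with the fingertips (more than 4 N, within 40 mm of the point above its foot) and does not give (tilt stays under 0.01 rad) (contact force between the fingers and warmer above 4 N and angle between warmer's own z axis and vertical below 0.01 rad and (horizontal distance between each of wedge_tip, the grasp point and corner_near_right below 0.04 m or horizontal distance between each of wedge_tip, the grasp point and corner_near_left below 0.04 m or horizontal distance between each of wedge_tip, the grasp point and corner_far_right below 0.04 m or horizontal distance between each of wedge_tip, the grasp point and corner_far_left below 0.04 m)), for 0.2 s.
At the end, for the whole second after the job is handed in: the wedge lies flat with its thin end under the loose corner (tip within 40 mm of the point above that foot, seen from above) and carries load from the warmer (over 0.3 N); the warmer is level within 0.01 rad, within 10 mm of where it stood, and all is at rest (contact force between wedge and warmer above 0.3 N and (horizontal distance between wedge_tip and corner_near_right below 0.04 m or horizontal distance between wedge_tip and corner_near_left below 0.04 m or horizontal distance between wedge_tip and corner_far_right below 0.04 m or horizontal distance between wedge_tip and corner_far_left below 0.04 m) and angle between warmer's own z axis and vertical below 0.01 rad and distance of warmer from where it was at the start of the episode below 0.01 m and linear speed of each of warmer, wedge below 0.01 m/s and angle between wedge's own z axis and vertical below 0.05 rad); the robot touches nothing.
It fails at once if the warmer is shoved more than 20 mm from its place (distance of warmer from where it was at the start of the episode above 0.02 m).
It fails at once if the tube rack is moved more than 15 mm (distance of tube_rack from where it was at the start of the episode above 0.015 m).
It fails at once if the slide box is moved more than 15 mm (distance of slide_box from where it was at the start of the episode above 0.015 m).
It fails at once if the dropper bottle is moved more than 15 mm (distance of oil_bottle from where it was at the start of the episode above 0.015 m).
It fails at once if the tumbler is moved more than 15 mm (distance of tumbler from where it was at the start of the episode above 0.015 m).
It also fails if it takes over 72 s, if anything falls off the work surface, if the arm or the gripper's body presses on something with over 40 N, if the wrist force passes 120 N, or if a joint passes its speed limit or range.

## Working session

There is one attempt and no reset: what is moved stays moved. The work goes in short steps, Python scripts to look and compute and a tool call to move; the robot and the scene stay as the last step left them, time stands still between calls to the robot, and variables do not carry over. Pictures are saved under pics/ and viewed, at most 10 in all, crops included, and the job is handed in when it is done.

Besides the shell and the picture viewer there is one more tool, called after "Emit:" in YAML: its name, and indented under it one key for each argument. play_rows: Moves the arm, as the interface text tells. Its arguments: {"type":"object","properties":{"plan":{"type":"array","items":{"type":"number"}},"squeeze":{"type":"number"}},"required":["plan"]}

```bash
mkdir -p pics; cat > h.py <<'E'
import numpy as np,cv2
from workcell import status,viewer,manip
def shot(n,f):
    m=viewer.camera_model(n);p=viewer.camera(n);cv2.imwrite('pics/'+f,p[:,:,::-1]);return m,p
def ray(m,uv,z):
    K=np.array([[m['fx'],0,m['cx']],[0,m['fy'],m['cy']],[0,0,1.]])
    q=cv2.undistortPoints(np.array(uv,float).reshape(-1,1,2),K,np.array(m['D'],float)).reshape(-1,2)
    R=np.array(m['R']);t=np.array(m['t']);c=-R.T@t
    d=np.c_[q,np.ones(len(q))]@R
    return c+d*((z-c[2])/d[:,2])[:,None]
E
python3 - <<'E'
from h import *
a=shot('top','top0.png')[1];b=shot('side','side0.png')[1]
s=status.get_obs();print(s['position'],s['ee_rot'],s['ft_force'],manip.tip_extent)
E
```

```text
[0.21700702 0.58578603 0.2445959 ] [ 1.76445129e-01  9.84310271e-01 -6.29335890e-04 -1.06476391e-04] [ 0.6919848   0.69663588 -0.3179708 ] 0.014
```

View pics/top0.png

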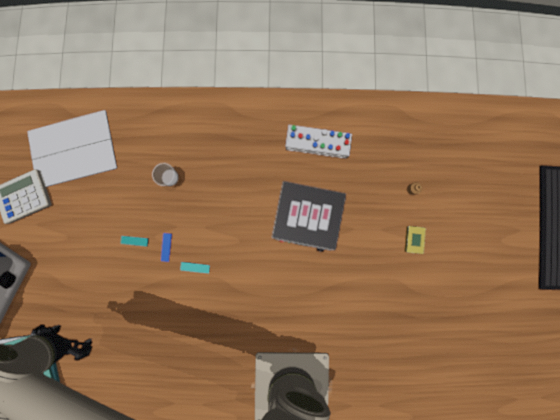

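View pics/side0.png

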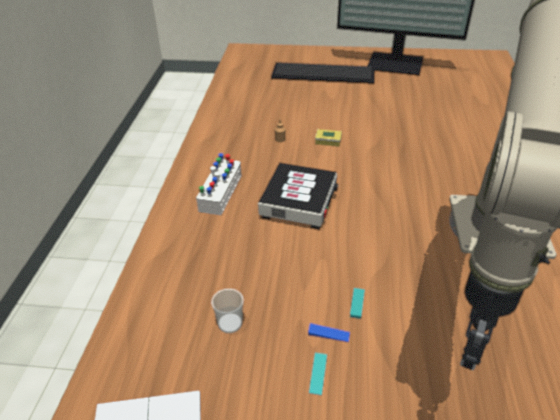

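The top view shows the warmer at (310,216), rack (319,141), yellow box (416,240), bottle (416,188) and tumbler (165,176). There are three wedge-like bars: blue (166,247), teal (134,241) and teal (195,268). Only the one at (166,247) is blue, so I'll measure it and confirm it in a crop.

```bash
python3 - <<'E'
from h import *
m=viewer.camera_model('top');p=viewer.camera('top')
ms=viewer.camera_model('side');ps=viewer.camera('side')
def blob(p,lo,hi,box):
    h=cv2.cvtColor(p,cv2.COLOR_RGB2HSV);k=cv2.inRange(h,lo,hi);b=np.zeros_like(k);x0,y0,x1,y1=box;b[y0:y1,x0:x1]=k[y0:y1,x0:x1]
    c=max(cv2.findContours(b,0,1)[0],key=cv2.contourArea);return cv2.minAreaRect(c),cv2.boxPoints(cv2.minAreaRect(c))
r,b=blob(p,(110,120,60),(125,255,255),(140,220,190,275));print('wedge',r,ray(m,b,.005).round(4).tolist())
r,b=blob(ps,(110,120,60),(125,255,255),(290,310,370,350));print('wedge side',r,ray(ms,b,.005).round(4).tolist())
r,b=blob(p,(0,0,0),(180,110,75),(265,175,355,255));print('warm',r,ray(m,b,.065).round(4).tolist(),ray(m,[r[0]],.065))
print('tumbler,rack,box,bottle',ray(m,[[165,176],[319,141],[416,240],[416,188]],.06).round(3).tolist())
c1=cv2.resize(p[215:285,100:220,:],None,fx=5,fy=5,interpolation=2);c2=cv2.resize(ps[280:400,290:380],(300,350))
c=np.hstack([c1[:,:480],c2]);cv2.imwrite('pics/crop1.png',c[:,:,::-1])
mw=viewer.camera_model('wrist');R=np.array(mw['R']);t=np.array(mw['t']);print(mw['fx'],-R.T@t,R.round(3).tolist())
E
```

```text
wedge ((165.0, 257.5), (5.0, 6.0), 90.0) [[0.419, 0.4187, 0.005], [0.4194, 0.3992, 0.005], [0.4035, 0.3989, 0.005], [0.4031, 0.4183, 0.005]]
wedge side ((328.6922912597656, 332.5384521484375), (39.61545944213867, 10.198039054870605), 11.309932708740234) [[0.4879, 0.4166, 0.005], [0.4852, 0.3888, 0.005], [0.3981, 0.4009, 0.005], [0.4022, 0.428, 0.005]]
warm ((309.4038391113281, 214.9807586669922), (62.364925384521484, 55.10862731933594), 11.309932708740234) [[0.4862, 0.0634, 0.065], [0.6512, 0.0327, 0.065], [0.6163, -0.1549, 0.065], [0.4513, -0.1225, 0.065]] [[ 0.55093045 -0.04509409  0.065     ]]
tumbler,rack,box,bottle [[0.665, 0.401, 0.06], [0.781, -0.074, 0.06], [0.478, -0.376, 0.06], [0.639, -0.378, 0.06]]
362.589495826977 [0.15479701 0.60902606 0.37418454] [[0.347, 0.938, -0.001], [0.904, -0.335, 0.267], [0.25, -0.094, -0.964]]
```

View pics/crop1.png

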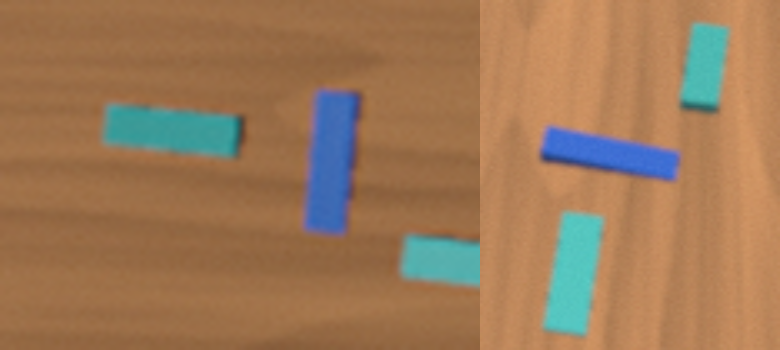

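The crop confirms the blue wedge at (166,247) between the two teal bars, so that is the one meant. Its thick end isn't clear yet. I'll pass over it on the way to the warmer.

Emit:
play_rows:
  plan: [0, 0, -12, -0.275, -0.088, 0, 0, 0, 0, -12, -0.275, -0.088, 0, 0, 0, 0, -12, -0.275, -0.088, 0, 0, 0, 0, -12, -0.275, -0.088, 0, 0, 0, 0, -12, -0.275, -0.088, 0, 0, 0, 0, -12, -0.275, -0.088, 0, 0, 0, 0, -12, -0.275, -0.088, 0, 0, 0, 0, -12, -0.275, -0.088, 0, 0]

```text
clock: 1.2
position: [0.4431, 0.4092, 0.2452]
ee_rot: [0.071, 0.997, 0.0, -0.0]
ft_force: [-0.0, -0.1, 0.3]
grip_width: 0.002
grasp_force: 0.0
```

```bash
cat >> h.py <<'E'
def wedge(m,p):
    h=cv2.cvtColor(p,cv2.COLOR_RGB2HSV);k=cv2.inRange(h,(108,110,40),(128,255,255))
    c=max(cv2.findContours(k,0,1)[0],key=cv2.contourArea);r=cv2.minAreaRect(c);return r,cv2.boxPoints(r)
E
python3 - <<'E'
from h import *
s=status.get_obs();print(s['clock'],s['position'],s['ee_rot'],s['ft_force'],s['grip_width'])
m,p=shot('wrist','w1.png');r,b=wedge(m,p);print(r,ray(m,b,.0).round(4).tolist(),ray(m,b,.008).round(4).tolist())
E
```

```text
1.2 [0.44314364 0.40923462 0.24522035] [ 7.14106768e-02  9.97446951e-01  1.38587332e-04 -2.76637093e-04] [-0.0362017  -0.06600697  0.30371041] 0.001953621235233003
((279.0062255859375, 181.12469482421875), (86.84151458740234, 24.6691837310791), 87.1375961303711) [[0.3992, 0.3981, 0.0], [0.4016, 0.4231, 0.0], [0.4935, 0.4151, 0.0], [0.4911, 0.3885, 0.0]] [[0.3987, 0.3985, 0.008], [0.401, 0.423, 0.008], [0.491, 0.4152, 0.008], [0.4887, 0.3892, 0.008]]
```

View pics/w1.png

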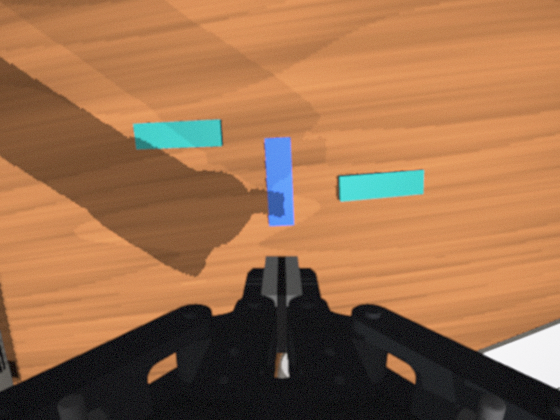

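The wrist view shows the blue wedge at (279,181), with its long axis along x at yaw about -5°. Next I'll go to the near-left corner.

Emit:
play_rows:
  plan: [0, 0, 0, -0.05, -0.4, 0, 0, 0, 0, 0, -0.05, -0.4, 0, 0, 0, 0, 0, -0.05, -0.4, 0, 0, 0, 0, 0, -0.05, -0.4, 0, 0, 0, 0, 0, -0.05, -0.4, 0, 0, 0, 0, 0, -0.05, -0.4, 0, 0, 0, 0, 0, -0.05, -0.4, 0, 0, 0, 0, 0, -0.05, -0.4, 0, 0, 0, 0, 0, -0.05, -0.4, 0, 0]

```text
clock: 2.38
position: [0.436, 0.0064, 0.2454]
ee_rot: [0.072, 0.997, 0.0, 0.0]
ft_force: [0.2, 0.4, -0.2]
grip_width: 0.001
grasp_force: 0.0
```

```bash
python3 - <<'E'
from h import *
s=status.get_obs();print(s['clock'],s['position'],s['ee_rot'],s['ft_force'])
m,p=shot('wrist','w2.png');ps=viewer.camera('side')
c=cv2.resize(ps[310:350,295:365],None,fx=5,fy=5,interpolation=2);
out=np.zeros((620,560,3),np.uint8);out=np.vstack([p,cv2.resize(c,(315,180))if 0 else np.pad(cv2.resize(c,(315,180)),((0,0),(0,245),(0,0)))])
cv2.imwrite('pics/c2.png',out[:,:,::-1])
E
```

```text
2.375 [0.43595029 0.00636982 0.24535585] [7.16815893e-02 9.97427546e-01 1.83910384e-04 8.14355028e-05] [ 0.21794275  0.37783448 -0.17794253]
```

View pics/c2.png

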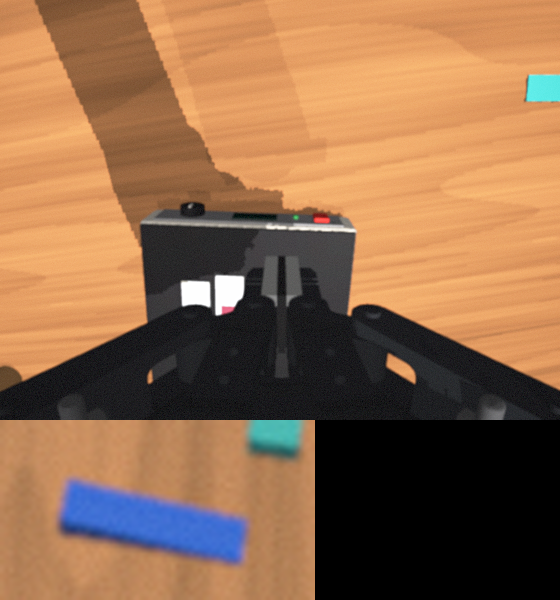

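The view puts image up at -x and image right at +y. The warmer's front top edge runs from (141,228) to (356,231).

```bash
python3 - <<'E'
from h import *
m=viewer.camera_model('wrist')
a,b=ray(m,[[141,228],[356,231]],.065);print(a,b,np.linalg.norm(b-a))
v=(b-a)/np.linalg.norm(b-a);u=np.array([v[1],-v[0],0]);c=(a+b)/2+.09*u;print(c,np.degrees(np.arctan2(u[1],u[0])))
R=np.array([[-.990,.143],[.143,.990]])
p=status.get_obs()['position']
for n,sx,sy in(('NR',-1,-1),('NL',-1,1),('FR',1,-1),('FL',1,1)):
    q=c+sx*.072*u+sy*.08*v;print(n,q.round(4),(R@(q-p)[:2]).round(4))
E
```

```text
[ 0.45063181 -0.12439846  0.065     ] [0.48099119 0.06771848 0.065     ] 0.19450092368273653
[ 0.55470838 -0.04238797  0.065     ] -8.979937120977878
NR [ 0.4711 -0.1102  0.065 ] [-0.0515 -0.1104]
NL [0.4961 0.0479 0.065 ] [-0.0536  0.0496]
FR [ 0.6133 -0.1326  0.065 ] [-0.1955 -0.1123]
FL [0.6383 0.0254 0.065 ] [-0.1976  0.0477]
```

Emit:
play_rows:
  plan: [0, 0, 0, -0.0535, 0.0495, 0.06, 0, 0, 0, 0, -0.0535, 0.0495, 0.12, 0, 0, 0, 0, -0.0535, 0.0495, 0.155, 0, 0, 0, 0, -0.0535, 0.0495, 0.16, 0, 0, 0, 0, -0.0535, 0.0495, 0.163, 0, 0, 0, 0, -0.0535, 0.0495, 0.165, 0, 0, 0, 0, -0.0535, 0.0495, 0.167, 0, 0, 0, 0, -0.0535, 0.0495, 0.168, 0, 0, 0, 0, -0.0535, 0.0495, 0.169, 0, 0, 0, 0, -0.0535, 0.0495, 0.169, 0]

```text
clock: 3.72
position: [0.4978, 0.0471, 0.079]
ee_rot: [0.073, 0.997, 0.001, 0.002]
ft_force: [-4.8, 0.9, 19.4]
grip_width: -0.001
grasp_force: 10.0
```

Near left is firm (19 N, no sink). Next is far left.

Emit:
play_rows:
  plan: [0, 0, 0, 0, 0, -0.015, 0, 0, 0, 0, -0.05, 0, -0.015, 0, 0, 0, 0, -0.1, -0.001, -0.015, 0, 0, 0, 0, -0.144, -0.002, -0.015, 0, 0, 0, 0, -0.144, -0.002, -0.008, 0, 0, 0, 0, -0.144, -0.002, -0.004, 0, 0, 0, 0, -0.144, -0.002, -0.002, 0, 0, 0, 0, -0.144, -0.002, -0.001, 0, 0, 0, 0, -0.144, -0.002, 0, 0, 0, 0, 0, -0.144, -0.002, 0, 0]

```text
clock: 4.97
position: [0.6383, 0.0238, 0.0766]
ee_rot: [0.072, 0.997, 0.0, 0.0]
ft_force: [0.6, 1.3, 1.5]
grip_width: -0.001
grasp_force: 0.7
```

Far left gives: 1.5 N at 0.0766 m. I'll press 2 mm further so the tilt clearly passes the threshold, then lift.

Emit:
play_rows:
  plan: [0, 0, 0, 0, 0, 0.001, 0, 0, 0, 0, 0, 0, 0.002, 0, 0, 0, 0, 0, 0, 0.002, 0, 0, 0, 0, 0, 0, 0.002, 0]

```text
clock: 5.48
position: [0.6386, 0.0236, 0.0746]
ee_rot: [0.073, 0.997, 0.0, 0.0]
ft_force: [1.3, 2.8, 4.4]
grip_width: -0.005
grasp_force: 2.2
```

Emit:
play_rows:
  plan: [0, 0, 0, 0, 0, -0.06, 0, 0, 0, -3, 0.04, 0.05, -0.095, 0.7, 0, 0, -3, 0.222, 0.355, -0.095, 0.7, 0, 0, -3, 0.222, 0.355, -0.095, 0.7, 0, 0, -3, 0.222, 0.355, -0.095, 0.7, 0, 0, -3, 0.222, 0.355, -0.095, 0.7, 0, 0, -3, 0.222, 0.355, -0.095, 0.7, 0, 0, -3, 0.222, 0.355, -0.095, 0.7, 0, 0, -3, 0.222, 0.355, -0.095, 0.7, 0, 0, -3, 0.222, 0.355, -0.095, 0.7]

```text
clock: 6.72
position: [0.4703, 0.4055, 0.1686]
ee_rot: [0.047, 0.999, -0.001, -0.0]
ft_force: [0.3, -0.4, 1.0]
grip_width: 0.7
grasp_force: 0.0
```

```bash
python3 - <<'E'
from h import *
s=status.get_obs();print(s['clock'],s['position'],s['ee_rot'],s['ft_force'])
m,p=shot('wrist','w3.png');r,b=wedge(m,p);print(r,ray(m,b,.0).round(4).tolist())
h=cv2.cvtColor(p,cv2.COLOR_RGB2HSV);k=cv2.inRange(h,(108,110,40),(128,255,255))
ys=np.where(k.any(1))[0];
for y in ys[2::8]:
    x=np.where(k[y])[0];e=ray(m,[[x[0],y],[x[-1]+1,y]],0);print(y,x[0],x[-1],((e[1]-e[0])[1]).round(4))
c,d=r[0];x0,y0=int(max(c-80,0)),int(max(d-100,0));cv2.imwrite('pics/c3.png',cv2.resize(p[y0:y0+190,x0:x0+160,::-1],None,fx=3,fy=3))
E
```

```text
6.725 [0.47032141 0.40548269 0.1686347 ] [ 4.68296138e-02  9.98902418e-01 -9.58395443e-04 -1.70375233e-04] [ 0.27308546 -0.43709974  1.00604459]
((280.0, 164.5), (111.0, 32.0), 90.0) [[0.3993, 0.3977, 0.0], [0.4017, 0.423, 0.0], [0.4933, 0.4153, 0.0], [0.4908, 0.388, 0.0]]
111 265 296 0.0253
119 264 296 0.0263
127 265 296 0.0256
135 265 296 0.0257
143 264 296 0.0267
151 265 295 0.0252
159 265 295 0.0253
167 264 295 0.0263
175 265 295 0.0256
183 265 295 0.0257
191 265 295 0.0259
199 265 295 0.026
207 265 295 0.0262
215 265 295 0.0264
```

View pics/c3.png

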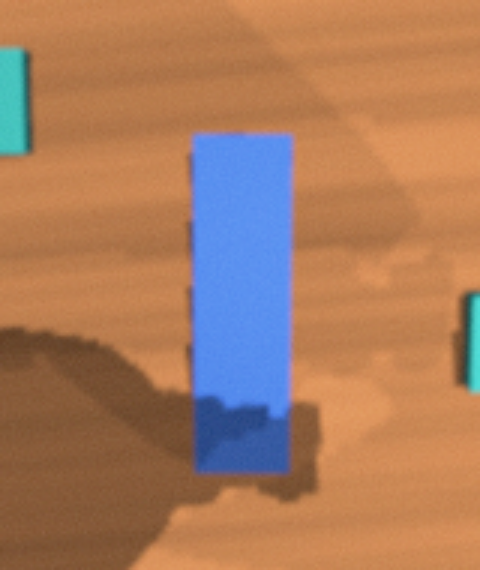

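The crop shows the blue wedge alone in the frame, with the shadowed end at +x (bottom). From above, the two ends look too alike to tell which is thick. A light touch on the +x end will settle it: 11 mm if thick, under 4.5 mm if thin.

Emit:
play_rows:
  plan: [0, 0, 0, -0.01, -0.002, 0.05, 0, 0, 0, 0, -0.01, -0.002, 0.1, 0, 0, 0, 0, -0.01, -0.002, 0.13, 0, 0, 0, 0, -0.01, -0.002, 0.138, 0, 0, 0, 0, -0.01, -0.002, 0.142, 0, 0, 0, 0, -0.01, -0.002, 0.1445, 0, 0, 0, 0, -0.01, -0.002, 0.1465, 0, 0, 0, 0, -0.01, -0.002, 0.1465, 0]

```text
clock: 7.78
position: [0.481, 0.4044, 0.0248]
ee_rot: [0.047, 0.999, 0.001, 0.001]
ft_force: [-1.5, -2.0, 8.1]
grip_width: 0.0
grasp_force: 4.3
```

Contact is at a tip height of 10.8 mm, so the thick end is at +x and the thin end points -x. I'll grip near the thick end.

Emit:
play_rows:
  plan: [0, 0, 0, 0.002, 0, -0.02, 0.3, 0, 0, 0, 0.002, 0, -0.02, 0.6, 0, 0, 0, 0.002, 0, -0.02, 0.6, 0, 0, 0, 0.002, 0, -0.02, 0.6, 0, 0, 0, 0.002, 0, -0.005, 0.6, 0, 0, 0, 0.002, 0, 0.004, 0.6, 0, 0, 0, 0.002, 0, 0.008, 0.6, 0, 0, 0, 0.002, 0, 0.008, 0.4, 0, 0, 0, 0.002, 0, 0.008, 0, 0, 0, 0, 0.002, 0, 0.008, 0, 0, 0, 0, 0.002, 0, 0.008, 0, 0, 0, 0, 0.002, 0, 0.008, 0, 0, 0, 0, 0.002, 0, 0.008, 0]
  squeeze: 30

```text
clock: 9.4
position: [0.4779, 0.4042, 0.015]
ee_rot: [0.046, 0.999, 0.0, 0.0]
ft_force: [-1.2, -0.6, 1.7]
grip_width: 0.294
grasp_force: 30.6
```

```bash
python3 - <<'E'
from h import *
s=status.get_obs();print(s['clock'],s['position'],s['ee_rot'],np.round(s['joint_pos'],2))
E
```

```text
9.4 [0.4778766  0.40420169 0.01500475] [4.64888024e-02 9.98918796e-01 1.54212960e-04 8.53988407e-05] [-0.92  0.55  0.18  1.68 -0.12  0.92  0.79]
```

The grip is good. Inserting from the clear +y side needs the tool turned half round, because joint 7 won't reach that far as gripped. I'll release, rotate the tool 180° and regrip.

Emit:
play_rows:
  plan: [0, 0, 0, 0, 0, 0, 0.6, 0, 0, 0, 0, 0, 0, 0.6, 0, 0, 0, 0, 0, 0, 0.6, 0, 0, 0, 0, 0, -0.04, 0.6, 0, 0, 179.5, 0, 0, -0.04, 0.6, 0, 0, 179.5, 0, 0, -0.04, 0.6, 0, 0, 179.5, 0, 0, -0.04, 0.6, 0, 0, 179.5, 0, 0, -0.04, 0.6, 0, 0, 179.5, 0, 0, -0.04, 0.6, 0, 0, 179.5, 0, 0, -0.04, 0.6, 0, 0, 179.5, 0, 0, -0.04, 0.6, 0, 0, 179.5, 0, 0, -0.04, 0.6, 0, 0, 179.5, 0, 0, -0.04, 0.6, 0, 0, 179.5, 0, 0, -0.04, 0.6, 0, 0, 179.5, 0, 0, -0.04, 0.6, 0, 0, 179.5, 0, 0, -0.04, 0.6, 0, 0, 179.5, 0, 0, -0.04, 0.6, 0, 0, 179.5, 0, 0, -0.04, 0.6, 0, 0, 179.5, 0, 0, -0.04, 0.6, 0, 0, 179.5, 0, 0, -0.04, 0.6]

```text
clock: 11.9
position: [0.4777, 0.4043, 0.0548]
ee_rot: [1.0, 0.021, -0.0, -0.0]
ft_force: [0.3, -0.7, -1.3]
grip_width: 0.6
grasp_force: 0.0
```

```bash
python3 - <<'E'
from h import *
s=status.get_obs();print(s['clock'],s['position'],s['ee_rot'],np.round(s['joint_pos'],2))
E
```

```text
11.9 [0.47765947 0.40425339 0.05481438] [ 9.99772602e-01  2.13242928e-02 -4.80544197e-05 -1.28942667e-04] [-1.38  0.64  0.82  1.69 -0.53  1.05 -1.92]
```

Emit:
play_rows:
  plan: [0, 0, 7.8, 0, 0, 0, 0.6, 0, 0, 7.8, 0, 0, 0, 0.6, 0, 0, 7.8, 0, 0, 0.03, 0.6, 0, 0, 7.8, 0, 0, 0.04, 0.6, 0, 0, 7.8, 0, 0, 0.04, 0.6, 0, 0, 7.8, 0, 0, 0.04, 0.2, 0, 0, 7.8, 0, 0, 0.04, 0, 0, 0, 7.8, 0, 0, 0.04, 0, 0, 0, 7.8, 0, 0, 0.04, 0]
  squeeze: 30

```text
clock: 13.02
position: [0.4784, 0.4045, 0.0159]
ee_rot: [0.999, -0.044, 0.001, -0.001]
ft_force: [-0.4, -0.1, 6.8]
grip_width: 0.293
grasp_force: 30.6
```

```bash
python3 - <<'E'
from h import *
s=status.get_obs();print(s['clock'],s['position'],s['ee_rot'],np.round(s['joint_pos'],2))
m,p=shot('wrist','w4.png');r,b=wedge(m,p);print(r,ray(m,b,.002).round(4).tolist())
E
```

```text
13.025 [0.47841633 0.40446164 0.0159172 ] [ 9.99043631e-01 -4.37161534e-02  5.19360231e-04 -6.71617284e-04] [-1.38  0.7   0.81  1.71 -0.59  0.99 -2.  ]
((281.5, 316.5), (125.0, 65.0), 90.0) [[0.4903, 0.4168, 0.002], [0.4879, 0.3894, 0.002], [0.4238, 0.3932, 0.002], [0.4265, 0.4242, 0.002]]
```

View pics/w4.png

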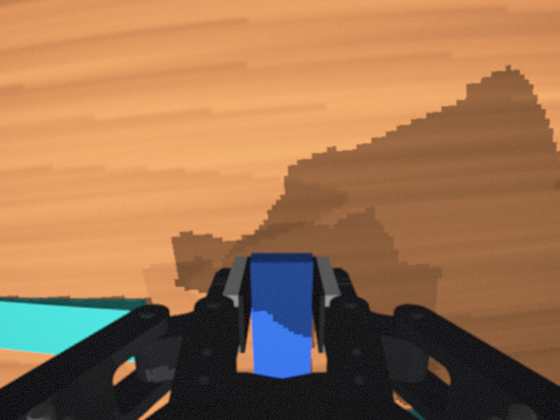

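The wedge is held squarely, with its thick end at (282,255). Now I'll carry it to the standoff left of the far-left corner.

Emit:
play_rows:
  plan: [0, 0, 0, 0, 0, -0.05, 0, 0, 0, -85.2, 0.202, 0.235, -0.05, 0, 0, 0, -85.2, 0.202, 0.235, -0.05, 0, 0, 0, -85.2, 0.202, 0.235, -0.05, 0, 0, 0, -85.2, 0.202, 0.235, -0.05, 0, 0, 0, -85.2, 0.202, 0.235, -0.05, 0, 0, 0, -85.2, 0.202, 0.235, -0.05, 0, 0, 0, -85.2, 0.202, 0.235, -0.05, 0, 0, 0, -85.2, 0.202, 0.235, -0.05, 0, 0, 0, -85.2, 0.202, 0.235, -0.05, 0, 0, 0, -85.2, 0.202, 0.235, -0.05, 0, 0, 0, -85.2, 0.202, 0.235, -0.05, 0]

```text
clock: 14.58
position: [0.6584, 0.1525, 0.0648]
ee_rot: [0.766, 0.643, -0.0, 0.0]
ft_force: [0.9, 0.7, 0.2]
grip_width: 0.295
grasp_force: 29.9
```

```bash
python3 - <<'E'
from h import *
s=status.get_obs();print(s['clock'],s['position'],s['ee_rot'],np.round(s['joint_pos'],2))
R=np.array(s['ee_rot']);print(np.degrees(2*np.arctan2(R[1],R[0])))
m,p=shot('top','t5.png');ms,ps=shot('side','s5.png')
a=cv2.resize(p[165:265,260:360],(400,400));b=cv2.resize(ps[140:240,240:340],(400,400));cv2.imwrite('pics/c5.png',np.hstack([a,b])[:,:,::-1])
E
```

```text
14.575 [0.65839172 0.15245481 0.06475741] [ 7.65660753e-01  6.43244594e-01 -6.21186775e-05  1.40693608e-05] [-0.67  0.64  0.53  1.52 -0.35  1.08 -0.23]
80.0683769170723
```

View pics/c5.png

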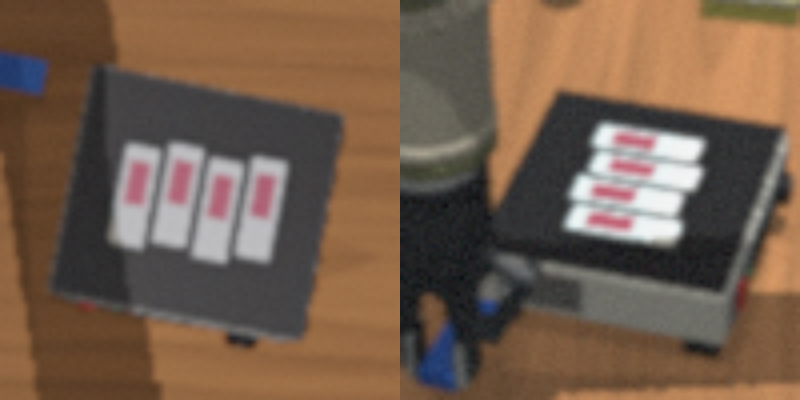

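The crop shows the wedge tip, centred near top-image pixel (271.5,184.5), facing the left wall. The plate's far-left corner is at (284,181.5) and its near-left corner at (273,239).

```bash
python3 - <<'E'
from h import *
m=viewer.camera_model('top')
f,n,g=ray(m,[[284.3,181.5],[273,239],[345.6,194.5]],.065);w=ray(m,[[271.5,184]],.055)[0]
u=(f-n)/np.linalg.norm(f-n);print(f,n,np.linalg.norm(f-n),np.linalg.norm(g-f),np.degrees(np.arctan2(u[1],u[0])))
v=np.array([-u[1],u[0],0]);print('tip',w,'in frame from far corner', (w-f)@u,(w-f)@v)
F=f-.018*u-.02*v;print('foot',F)
E
```

```text
[0.65221918 0.03245438 0.065     ] [0.47673884 0.06455354 0.065     ] 0.1783920064751925 0.1916972012561455 -10.366035282476975
tip [0.64516648 0.07154166 0.055     ] in frame from far corner -0.013970799146698267 0.037180275991239124
foot [0.63091425 0.01601966 0.065     ]
```

The line and height are good. I'll descend and advance towards the foot.

Emit:
play_rows:
  plan: [0, 0, 0, 0, 0, 0.03, 0, 0, 0, 0, 0, 0, 0.045, 0, 0, 0, 0, 0, 0, 0.0485, 0, 0, 0, 0, -0.015, 0, 0.0485, 0, 0, 0, 0, -0.03, 0, 0.0485, 0, 0, 0, 0, -0.045, 0, 0.0485, 0, 0, 0, 0, -0.055, 0, 0.0485, 0, 0, 0, 0, -0.062, 0, 0.0485, 0, 0, 0, 0, -0.062, 0, 0.0485, 0]

```text
clock: 15.8
position: [0.6479, 0.0908, 0.0164]
ee_rot: [0.765, 0.644, 0.0, -0.0]
ft_force: [-0.4, -0.0, -1.3]
grip_width: 0.298
grasp_force: 29.9
```

Emit:
play_rows:
  plan: [0, 0, 0, -0.003, 0, 0, 0, 0, 0, 0, -0.006, 0, 0, 0, 0, 0, 0, -0.006, 0, 0, 0]

```text
clock: 16.18
position: [0.6469, 0.0851, 0.0163]
ee_rot: [0.765, 0.644, -0.0, 0.0]
ft_force: [-0.6, -0.9, -0.3]
grip_width: 0.292
grasp_force: 29.9
```

Emit:
play_rows:
  plan: [0, 0, 0, -0.002, 0, 0, 0, 0, 0, 0, -0.004, 0, 0, 0, 0, 0, 0, -0.004, 0, 0, 0]

```text
clock: 16.55
position: [0.6462, 0.0811, 0.0163]
ee_rot: [0.765, 0.644, -0.0, 0.0]
ft_force: [-0.5, -0.3, -0.5]
grip_width: 0.294
grasp_force: 29.9
```

Emit:
play_rows:
  plan: [0, 0, 0, -0.002, 0, 0, 0, 0, 0, 0, -0.003, 0, 0, 0, 0, 0, 0, -0.003, 0, 0, 0]

```text
clock: 16.92
position: [0.6456, 0.0784, 0.0162]
ee_rot: [0.765, 0.644, -0.0, -0.0]
ft_force: [-0.9, -0.4, -0.8]
grip_width: 0.293
grasp_force: 29.8
```

Emit:
play_rows:
  plan: [0, 0, 0, -0.002, 0, 0, 0, 0, 0, 0, -0.003, 0, 0, 0, 0, 0, 0, -0.003, 0, 0, 0]

```text
clock: 17.3
position: [0.6452, 0.0767, 0.0163]
ee_rot: [0.765, 0.644, 0.0, -0.0]
ft_force: [1.9, 4.8, -2.7]
grip_width: 0.292
grasp_force: 29.7
```

Emit:
play_rows:
  plan: [0, 0, 0, -0.001, 0, 0, 0, 0, 0, 0, -0.002, 0, 0, 0, 0, 0, 0, -0.002, 0, 0, 0]

```text
clock: 17.68
position: [0.6452, 0.075, 0.0164]
ee_rot: [0.765, 0.644, 0.001, -0.0]
ft_force: [3.6, 6.8, -2.6]
grip_width: 0.293
grasp_force: 29.6
```

Contact at 7.7 N. The wedge may be held a hair above the desk, so I'll seat it down and push slightly more.

Emit:
play_rows:
  plan: [0, 0, 0, 0, 0, 0.001, 0, 0, 0, 0, -0.001, 0, 0.0015, 0, 0, 0, 0, -0.002, 0, 0.0015, 0, 0, 0, 0, -0.002, 0, 0.0015, 0]

```text
clock: 18.18
position: [0.6453, 0.0743, 0.0159]
ee_rot: [0.764, 0.645, 0.002, -0.001]
ft_force: [-1.7, 9.2, 5.6]
grip_width: 0.298
grasp_force: 30.6
```

Emit:
play_rows:
  plan: [0, 0, 0, 0, 0, 0, 0.35, 0, 0, 0, 0, 0, 0, 0.55, 0, 0, 0, 0, 0, 0, 0.55, 0, 0, 0, 0.002, 0, -0.03, 0.55, 0, 0, 0, 0.002, 0, -0.085, 0.55, 0, 0, 0, 0.002, 0, -0.135, 0, 0, 0, 0, 0.002, 0, -0.135, 0, 0, 0, 0, 0.002, 0, -0.135, 0]

```text
clock: 19.18
position: [0.6445, 0.0733, 0.1492]
ee_rot: [0.765, 0.644, -0.0, -0.0]
ft_force: [-0.5, -0.7, -1.5]
grip_width: 0.003
grasp_force: 0.0
```

```bash
python3 - <<'E'
from h import *
s=status.get_obs();print(s['clock'],s['position'],s['ee_rot'],s['ft_force'])
m,p=shot('wrist','w6.png');r,b=wedge(m,p);print(r,ray(m,b,.008).round(4).tolist())
E
```

```text
19.175 [0.6444996  0.07332388 0.14919883] [ 7.65086476e-01  6.43927464e-01 -2.59501480e-04 -1.92060972e-04] [-0.52307903 -0.65568196 -1.50831179]
((281.5, 220.5), (63.0, 33.0), 90.0) [[0.6352, 0.0865, 0.008], [0.6599, 0.0822, 0.008], [0.6518, 0.0316, 0.008], [0.6258, 0.0361, 0.008]]
```

View pics/w6.png

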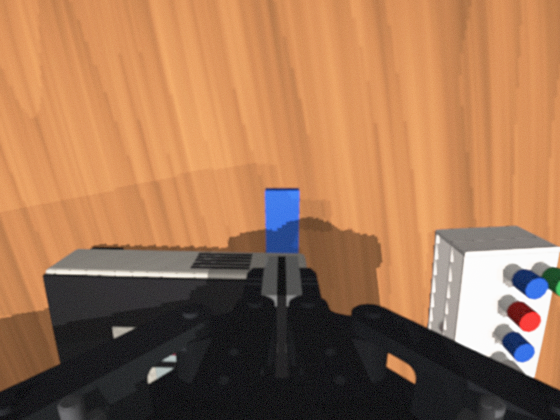

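The wedge, at (282,220), is in under the wall beside the foot, and its tip is about 27 mm past the foot centre. Next I'll press that corner firmly.

Emit:
play_rows:
  plan: [0, 0, 0, -0.048, 0.002, 0.03, 0, 0, 0, 0, -0.048, 0.002, 0.055, 0, 0, 0, 0, -0.048, 0.002, 0.065, 0, 0, 0, 0, -0.048, 0.002, 0.069, 0, 0, 0, 0, -0.048, 0.002, 0.071, 0, 0, 0, 0, -0.048, 0.002, 0.0725, 0, 0, 0, 0, -0.048, 0.002, 0.0725, 0, 0, 0, 0, -0.048, 0.002, 0.0725, 0, 0, 0, 0, -0.048, 0.002, 0.0725, 0, 0, 0, 0, -0.048, 0.002, 0.0725, 0]

```text
clock: 20.48
position: [0.639, 0.0266, 0.0791]
ee_rot: [0.765, 0.644, 0.001, -0.0]
ft_force: [-6.0, 0.2, 9.5]
grip_width: -0.001
grasp_force: 5.0
```

The corner holds firm: 9.5 N at the same height as the firm near-left corner. I'll lift clear and check.

Emit:
play_rows:
  plan: [0, 0, 0, 0, 0, -0.02, 0, 0, 0, 0, 0, 0, -0.07, 0, 0, 0, 0, 0.05, 0, -0.1, 0, 0, 0, 0, 0.05, 0, -0.1, 0, 0, 0, 0, 0.05, 0, -0.1, 0, 0, 0, 0, 0.05, 0, -0.1, 0]

```text
clock: 21.22
position: [0.6469, 0.0739, 0.1772]
ee_rot: [0.765, 0.643, -0.0, 0.0]
ft_force: [-0.6, 0.1, 0.3]
grip_width: 0.001
grasp_force: 0.0
```

```bash
python3 - <<'E'
from h import *
s=status.get_obs();print(s['clock'],s['position'],s['ft_force'])
m,p=shot('wrist','w7.png');r,b=wedge(m,p);print(r,ray(m,b,.008).round(4).tolist())
print(manip.hand_in())
E
```

```text
21.225 [0.64689293 0.07386792 0.17717319] [-0.61245834  0.06859627  0.34842871]
((279.0, 212.0), (58.0, 30.0), 90.0) [[0.6354, 0.0866, 0.008], [0.6601, 0.0823, 0.008], [0.6518, 0.0316, 0.008], [0.626, 0.0361, 0.008]]
the job is handed in; nothing more can be done
None
```

The far-left corner was the loose one; the blue wedge is now snug under its foot, the corner held when pressed at 9.5 N, and the job is handed in at about 21 s (no verdict was returned).

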